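# Shut and lock the drip-well flap

### The job

Press the raised sheet-metal flap down flat on the drip well with the fingertips, then push the red-knobbed latch lever over towards the flap, past its dead point, until it snaps into lock, and move clear. Only push: do not raise the flap, do not take the lever between the fingers, and leave the bucket, the two tubes and the iron foot standing where they are.

Things in the scene. Friction and masses are not known exactly. Their poses are not given: they have to be found in the camera images.
- well: Fixed drip well: dark cherry curb 180 (x) x 160 (y) x 45 mm high; origin at the centre of its underside. Its +y axis points from the latch side to the hinge side: the direction to push the lever. A steel latch bracket 36 mm wide, 77 mm high stands mid-way on its -y side, out to y = -110 mm; a brass spring beside it (x = 26 mm) runs from a low anchor to the lever stem.
- flap (a joint): Angle of the sheet-metal flap, rad: 0 = flat on the curb (shut), growing as its free edge (-y edge) rises; stop at 0.95. Flap 160 mm (x) x 135 mm (hinge line to free edge) x 3 mm; its upper face is 48 mm above the bench when shut. Stiff hinge: the flap stays where it is left; 2 to 6 N straight down 70 to 80 mm from the hinge closes it.
- flap_hinge (a point): Middle of the flap's hinge line, at the level of its upper face (48 mm above the bench), 70 mm from the well's centre towards the well's +y. Axes move with the flap.
- flap_press (a point): Point on the flap's upper face, 80 mm from the hinge line towards the free edge, half-way across; moves with the flap. A good place to press.
- lever (a joint): Angle of the over-centre latch lever, rad. 0 = unlocked, leaning 0.87 rad from vertical away from the flap (to the well's -y); 0.87 = upright; 0.95 = dead point; 1.75 = locked stop, leaning 0.88 rad over the flap. Its spring drives it back to 0 short of the dead point and on to 1.75 beyond it. At most about 10 N at the knob. It swings in the well's y-z plane.
- lever_pivot (a point): The lever's pivot axis (parallel to the well's x), 92 mm from the well's centre towards its -y and 65 mm above the bench.
- lever_knob (a point): Centre of the red ball knob, 30 mm diameter, at the end of the lever 90 mm from the pivot; moves with the lever (123 mm above the bench when unlocked, 155 mm when upright).
- lever_stem (a point): Point on the lever's round steel stem (10 mm diameter), 50 mm from the pivot; moves with the lever. A brass clamp finger 45 mm long also stands out from the hub, ahead of the stem on the flap's side, and comes down on the flap's edge at lock.
- bucket: Nickel swing bucket standing loose on the bench, 50 mm diameter, 85 mm high, with two side pins (72 mm over the pins); origin at the centre of its underside. Leave alone.
- tube_a: Brown glass tube standing loose, 30 mm diameter, 82 mm high; origin at the centre of its underside. Leave alone.
- tube_b: Brown glass tube, same as tube_a. Leave alone.
- foot: Cast-iron base foot, loose, 100 x 50 mm, 56 mm high, about 0.8 kg; origin at the centre of its underside. Leave alone.

How it is judged (in metres and radians):
On the way, in this order (a step that is already met when the one before it is completed fails the run):
1. the flap is pressed flat on the well while the lever is still short of its dead point (value of joint flap below 0.04 rad and value of joint lever below 0.8 rad), for 0.2 s.
2. the lever has snapped over to its locked stop (value of joint lever above 1.68 rad and value of joint flap below 0.05 rad), for 0.2 s.
At the end, for the whole second after the job is handed in: The flap lies flat (within 0.05 rad of shut), the lever rests at its locked stop (over 1.68 rad), and the bucket, tubes and foot stand upright (within 0.15 rad) within 15 mm of where they started (all of step 2 and distance of each of bucket, tube_a, tube_b, foot from where it was at the start of the episode below 0.015 m and angle between each of bucket, tube_a, tube_b, foot's own z axis and vertical below 0.15 rad); the robot touches nothing.
It fails at once if the bucket, a tube or the iron foot is shifted more than 15 mm, lifted or tipped (not ((distance of bucket from where it was at the start of the episode below 0.015 m and angle between bucket's own z axis and vertical below 0.15 rad) and (distance of tube_a from where it was at the start of the episode below 0.015 m and angle between tube_a's own z axis and vertical below 0.15 rad) and (distance of tube_b from where it was at the start of the episode below 0.015 m and angle between tube_b's own z axis and vertical below 0.15 rad) and (distance of foot from where it was at the start of the episode below 0.015 m and angle between foot's own z axis and vertical below 0.15 rad))).
It fails at once if the flap is raised (past 0.85 rad) (value of joint flap above 0.85 rad).
It fails at once if the lever is taken between the fingers (grasp point within 20 mm of the knob's centre or 10 mm of the stem's middle, in touch) (contact force between the fingers and lever above 0.5 N and (distance between the grasp point and lever_knob below 0.02 m or distance between the grasp point and lever_stem below 0.01 m)).
It also fails if it takes over 43 s, if anything falls off the work surface, if the arm or the gripper's body presses on something with over 40 N, if the wrist force passes 120 N, or if a joint passes its speed limit or range.

### The arm

A 6-joint arm with a two-finger parallel gripper is mounted at the origin on the work surface. World frame = base frame: x ahead of the robot, y to its left, z up, the work surface at z = 0. Lengths are in mm, angles in rad, forces in N, time in s.
With the tool pointing down it reaches from about 275 to 750 mm from the base axis. Payload 10.2 kg.
Tool frame: the origin (TCP) lies at the very end of the fingers, on their centre line; the grasp point (between the pads) lies ctrl.grip_depth behind it (ctrl.grip_depth is the distance from the TCP to the grasp point, in mm); z points along the fingers, y is the direction in which the jaws open and shut (so a half turn about z gives the same grasp; the last joint's range is limited). The gripper opens to 85 mm and grips with 20 to 120 N. Pads are 22 mm wide; open, the fingers measure 114 mm over their backs; the gripper's body (76 mm by 85 mm) begins 54 mm behind the grasp point. The pads swing forward as they close: fully open they stand 13 mm farther back than shut.
Start: joints at [-1.429, 0.313, 1.498, -0, 1.331, -0.223], TCP at [187.288, -490.463, 231.294] pointing down, gripper open.
Joint ranges: [-2.94, 2.94], [-0.97, 2.17], [0.19, 2.56], [-1.23, 4.37], [0.02, 3.11], [-2.88, 2.88]. Speed limits (rad/s): [2.39, 2.39, 3.01, 3.14, 3.14, 3.14].

### API

Orientations are given as a unit quaternion [w, x, y, z].
In Python, from rig import telemetry, eyes, ctrl, nets gives the robot as it stands. The module is installed in compiled form; this text tells all that it offers.
- The arm moves only by the tool drive_tool, never from a script. Its argument "series" is text: rows parted by semicolons, each of 7 numbers parted by spaces: the shift along the tool's x, y, z normalised to -1 to 1, where 1 is 0.12 m, then the turn, a rotation vector about the tool's x, y, z normalised to -1 to 1, where 1 is 0.5 rad, then the opening, from 0 (shut) to 1 (fully open). In form: tx ty tz wx wy wz hand; .... A call has 1 to 20 rows; each row is the pose to reach, as a shift and turn from the pose measured when the call began, along the tool's axes at that moment; what a row does not reach only later rows make up. A row lasts 1/10 s, in which the tool goes at most 50 mm and 8.59 degrees, less where a joint would pass 70% of its speed; a pose out of reach is approached as far as the arm can. A call with a number of a shift or a turn outside -1 to 1 is refused whole. A call with a gripper value outside its range is refused whole. The fingers move at their own pace and stop on an object; "newtons" is the grip in N (left out, the last holds). Time passes only in rows, so rows that repeat a pose let the fingers close. It gives the time, the measured TCP pose, the force and the opening at its end, in the units of the state.
- telemetry.sense(): the state, without advancing time (a new reading comes with each control period).
- eyes.capture(name): name is "scene" or "top"; returns a dict with "frame" (480x640x3 uint8, red, green, blue), "fx", "fy", "cx", "cy" (pixels), "view" (4x4, takes a point from world to camera coordinates). Camera axes: x right, y up, looking along -z (the intrinsics and any distortion apply to the point x, -y, -z); pixel columns grow to the right and rows downward; lengths in mm; the calibration is good to about 2 mm. A picture is of the moment at which its call begins. There is no depth.
- ctrl.finish_job(): hands the job in, once; it reports no verdict.
Trained networks look in a picture, given as the dict that the camera call returned (one of the last four; its "shot" number tells which), for a name from the list of things; names that differ only in an ending like _2 or _b are one class to them, and where a whole thing is asked for, a point or a joint stands for the part that bears it (a point fixed in the world has none). Each returns a list of dicts, best first, with "confidence" (0 to 1); they miss things now and then, are a little off and sometimes report something else, mostly with a low value. They report only what shows in the picture. A call takes as long as a camera call.
- nets.spot_in(name, picture): "rect" ([left, top, right, bottom] in pixels, round what is visible of it).
The state is a dict: "time_s": time; "joints": joint angles; "dq": joint speeds; "tau": joint torques, N m; "eef_pos": TCP position; "ee_rot": TCP orientation; "force": force on the tool from outside, world axes, zero at the start; "wrist_torque": the same for the moment, N m; "grip_width": opening from 0.0 (shut) to 1.0 (fully open).
Only numpy, scipy, OpenCV 4.12 (cv2) and the standard library are available. Lean on these libraries where they do the work, as an engineer would, in place of code of your own. Each camera call takes 0.05 s, during which the arm holds its last target. There are 200 camera calls.

## Working session

There is one attempt and no reset: what is moved stays moved. The work goes in short steps, Python scripts to look and compute and a tool call to move; the robot and the scene stay as the last step left them, time stands still between calls to the robot, and variables do not carry over. Pictures are saved under pics/ and viewed, about 8 in all and at most 12, crops included, and the job is handed in when it is done.

Besides the shell and the picture viewer there is one more tool, called as a command line: name --argument value ..., lists and objects as JSON in quotes. drive_tool: Moves the arm, as the interface text tells. Scaled input: -1 to 1 covers 0.12 m each way for a shift and 0.5 rad each way for a turn. Its arguments: {"type":"object","properties":{"series":{"type":"string"},"newtons":{"type":"number"}},"required":["series"]}

```bash
mkdir -p pics; cat > h.py <<'E'
import numpy as np, cv2
from rig import telemetry, eyes, ctrl, nets
def proj(c,p):
    q=np.c_[np.atleast_2d(p),np.ones(len(np.atleast_2d(p)))]@np.array(c["view"]).T
    x,y,z=q[:,0],-q[:,1],-q[:,2]
    return np.c_[c["fx"]*x/z+c["cx"],c["fy"]*y/z+c["cy"]]
def atz(c,uv,z):
    V=np.array(c["view"]);R=V[:3,:3];t=V[:3,3];o=-R.T@t
    d=R.T@np.array([(uv[0]-c["cx"])/c["fx"],-(uv[1]-c["cy"])/c["fy"],-1])
    return o+d*(z-o[2])/d[2]
def save(c,n): cv2.imwrite(f"pics/{n}.png",c["frame"][:,:,::-1])
E
python3 - <<'E'
from h import *
print(telemetry.sense(), ctrl.grip_depth)
for n in("scene","top"):
    c=eyes.capture(n);save(c,n+"0");print(n,[k for k in c],c["fx"],c["cx"],c["cy"],(-np.array(c["view"])[:3,:3].T@np.array(c["view"])[:3,3]).round())
    for o in("well","flap","lever","lever_knob","lever_stem","bucket","tube_a","foot","flap_press"):
        try: print(o,[(np.round(d["rect"]).astype(int).tolist(),round(d["confidence"],2)) for d in nets.spot_in(o,c)][:3])
        except Exception as e: print(o,e)
E
```

```text
{'time_s': 0.0, 'joints': array([-1.42941128e+00,  3.13432780e-01,  1.49843969e+00,  9.54545933e-06,
        1.33102672e+00, -2.23429485e-01]), 'dq': array([-0.00030141, -0.00027135,  0.00072569,  0.00207358,  0.00025609,
       -0.00060131]), 'tau': array([ 1.52489891e-03, -4.12260354e+01, -2.59741884e+01, -2.79255062e-05,
        4.15186136e-03,  7.76182745e-07]), 'eef_pos': array([ 187.24562641, -490.19010178,  230.74291596]), 'ee_rot': array([-6.52528062e-04,  9.83409867e-01,  1.81396268e-01,  3.14225321e-05]), 'force': array([-0.12229713, -0.0200365 , -0.22324004]), 'wrist_torque': array([-0.04645508, -0.03336978,  0.00320687]), 'grip_width': 1.0013491116073023} 18.700000000000003
scene ['frame', 'fx', 'fy', 'cx', 'cy', 'view', 'shot'] 556.0361075255148 324.7266115403919 238.75408054657953 [ 998. -539.  736.]
well [([261, 223, 374, 317], 0.6)]
flap [([217, 283, 242, 327], 0.63), ([295, 261, 329, 304], 0.61), ([261, 223, 377, 318], 0.59)]
lever [([296, 259, 325, 303], 0.72), ([377, 307, 399, 351], 0.23)]
lever_knob [([297, 260, 326, 303], 0.56)]
lever_stem [([297, 260, 324, 305], 0.95)]
bucket [([397, 254, 439, 309], 0.89)]
tube_a [([215, 287, 241, 330], 0.84), ([375, 306, 398, 350], 0.66)]
foot [([306, 191, 358, 226], 0.71)]
flap_press [([272, 225, 370, 251], 0.73)]
top ['frame', 'fx', 'fy', 'cx', 'cy', 'view', 'shot'] 548.3907028920936 321.8472959390302 239.25810495572 [469.  17. 905.]
well [([255, 177, 431, 331], 0.86)]
flap [([260, 187, 385, 324], 0.65)]
lever [([369, 180, 432, 228], 0.7), ([259, 179, 430, 332], 0.42)]
lever_knob [([254, 179, 428, 330], 0.67), ([366, 177, 428, 228], 0.63)]
lever_stem [([366, 180, 430, 231], 0.69), ([207, 286, 272, 347], 0.26)]
bucket [([271, 126, 308, 168], 0.85)]
tube_a [([350, 124, 371, 159], 0.64), ([433, 263, 463, 286], 0.63)]
foot [([211, 282, 274, 343], 0.83), ([368, 178, 430, 230], 0.37)]
flap_press [([258, 185, 382, 320], 0.88)]
```

View pics/top0.png

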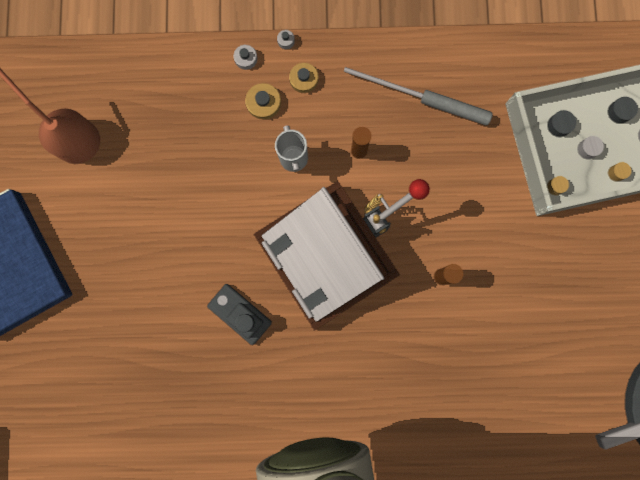

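View pics/scene0.png

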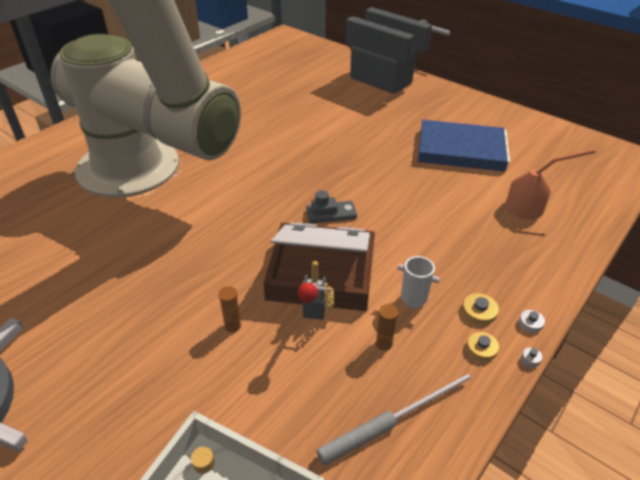

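The top view shows the well tilted on the bench: curb corners near (255,238), (330,185), (397,272) and (317,328), hinge side to the lower left, red knob at (419,189). The scene view shows the flap raised, the knob at (308,292), and tubes on both sides of the latch. Next I fit the pose.

```bash
cat > fit.py <<'E'
from h import *
from scipy.optimize import least_squares
def red(c):
    h=cv2.cvtColor(c["frame"],cv2.COLOR_RGB2HSV)
    m=(((h[...,0]<4)|(h[...,0]>175))&(h[...,1]>200)&(h[...,2]>110)).astype(np.uint8)
    n,l,s,ce=cv2.connectedComponentsWithStats(m);i=1+np.argmax(s[1:,4]);return ce[i],s[i]
def W(p,l):
    a=p[2];R=np.array([[np.cos(a),-np.sin(a),0],[np.sin(a),np.cos(a),0],[0,0,1]])
    return np.atleast_2d(l)@R.T+[p[0],p[1],0]
def knob(L): 
    t=L-.87; return [0,-92+90*np.sin(t),65+90*np.cos(t)]
def flap(th,x,d): return [x,70-d*np.cos(th),48+d*np.sin(th)]
E
python3 - <<'E'
from fit import *
t=eyes.capture("top");s=eyes.capture("scene")
kt,st=red(t);ks,ss=red(s);print(kt,st,ks,ss)
print("knob at z123",atz(t,kt,123),atz(s,ks,123))
cor=np.array([[255,238],[330,185],[397,272],[317,328]])
cw=np.array([atz(t,q,45) for q in cor]);print(cw.round(), np.linalg.norm(np.diff(cw,axis=0),axis=1))
loc=np.array([[90,80,45],[90,-80,45],[-90,-80,45],[-90,80,45]],float)
best=None
for a0 in np.arange(-3,3.2,.8):
  for L in (loc,):
    f=lambda p:np.r_[(proj(t,W(p,L))-cor).ravel(),2*(proj(t,W(p,knob(0)))-kt).ravel(),2*(proj(s,W(p,knob(0)))-ks).ravel()]
    r=least_squares(f,[*cw.mean(0)[:2],a0])
    if best is None or r.cost<best.cost: best=r
p=best.x;print(p,best.cost,best.fun.round(1));np.save("p.npy",p)
g=[flap(th,x,135) for th in(.3,.5,.7) for x in(-80,80)]
print("flap edge top",proj(t,W(p,g)).round().tolist(),"scene",proj(s,W(p,g)).round().tolist())
for n,L in dict(hinge=[0,70,48],pivot=[0,-92,65],press=[0,-10,48],up=knob(.87),lock=knob(1.75)).items():print(n,W(p,L).round())
for n,uv in dict(bucket=(291,150),tubeA=(361,137),tubeB=(453,273)).items():print(n,atz(t,uv,82).round())
print("foot",atz(t,(241,314),30).round())
im=[]
for c in(t,s):
    f=c["frame"].copy()
    for q in proj(c,W(p,[*loc,knob(0),[0,-92,65]])): cv2.circle(f,tuple(int(round(v)) for v in q),1,(0,255,0),-1)
    im.append(f)
o=np.hstack([cv2.resize(im[0][110:350,200:480],None,fx=1.4,fy=1.4),cv2.resize(im[1][180:360,200:450],(392,336))]);cv2.imwrite("pics/chk.png",o[:,:,::-1])
E
```

```text
Traceback (most recent call last):
  File "fit.py", line 6, in red
    n,l,s,ce=cv2.connectedComponentsWithStats(m);i=1+np.argmax(s[1:,4]);return ce[i],s[i]
                                                     ~~~~~~~~~^^^^^^^^^
ValueError: attempt to get argmax of an empty sequence
```

```bash
cat > tmp.py <<'E'
s=open('fit.py').read()
a=s.index("    h=cv2");b=s.index("    n,l,s")
open('fit.py','w').write(s[:a]+"    f=c['frame'].astype(int);m=((f[...,0]>90)&(f[...,1]<.35*f[...,0])&(f[...,2]<.35*f[...,0])&(abs(f[...,1]-f[...,2])<15)).astype(np.uint8)\n"+s[b:])
E
python3 tmp.py
cat > est.py <<'E'
from fit import *
t=eyes.capture("top");s=eyes.capture("scene")
print(t["frame"][189,419],s["frame"][292,308])
kt,st=red(t);ks,ss=red(s);print(kt,st,ks,ss)
print("knob at z123",atz(t,kt,123),atz(s,ks,123))
cor=np.array([[255,238],[330,185],[397,272],[317,328]])
cw=np.array([atz(t,q,45) for q in cor]);print(cw.round(), np.linalg.norm(np.diff(cw,axis=0),axis=1))
loc=np.array([[90,80,45],[90,-80,45],[-90,-80,45],[-90,80,45]],float)
best=None
for a0 in np.arange(-3,3.2,.8):
    f=lambda p:np.r_[(proj(t,W(p,loc))-cor).ravel(),2*(proj(t,W(p,knob(0)))-kt).ravel(),2*(proj(s,W(p,knob(0)))-ks).ravel()]
    r=least_squares(f,[*cw.mean(0)[:2],a0])
    if best is None or r.cost<best.cost: best=r
p=best.x;print(p,best.cost,best.fun.round(1));np.save("p.npy",p)
g=[flap(th,x,135) for th in(.3,.5,.7) for x in(-80,80)]
print("flap edge top",proj(t,W(p,g)).round().tolist(),"scene",proj(s,W(p,g)).round().tolist())
for n,L in dict(hinge=[0,70,48],pivot=[0,-92,65],press=[0,-10,48],up=knob(.87),lock=knob(1.75)).items():print(n,W(p,L).round())
for n,uv in dict(bucket=(291,150),tubeA=(361,137),tubeB=(453,273)).items():print(n,atz(t,uv,82).round())
print("foot",atz(t,(241,314),30).round())
im=[]
for c in(t,s):
    f=c["frame"].copy()
    for q in proj(c,W(p,[*loc,knob(0),[0,-92,65]])): cv2.circle(f,tuple(int(round(v)) for v in q),1,(0,255,0),-1)
    im.append(f)
o=np.hstack([cv2.resize(im[0][110:350,200:480],None,fx=1.4,fy=1.4),cv2.resize(im[1][180:360,200:450],(392,336))]);cv2.imwrite("pics/chk.png",o[:,:,::-1])
E
python3 est.py
```

```text
[175  47  43] [143  42  38]
[418.32103321 188.74538745] [410 180  19  19 271] [307.00938967 290.73239437] [298 284  19  15 213]
knob at z123 [ 636.41479628 -118.49562155  123.        ] [ 633.5596702  -117.20174147  123.        ]
[[580. 130.  45.]
 [663.   9.  45.]
 [521. -93.  45.]
 [437.  34.  45.]] [146.36620516 174.31924326 152.39796079]
[548.84397507  17.90392672   0.57208683] 53.82265738594431 [-2.8 -0.8  5.8 -3.3  3.4  2.8 -1.4  4.7 -1.6  0.7  2.3  1.5]
flap edge top [[389.0, 275.0], [328.0, 188.0], [385.0, 279.0], [323.0, 188.0], [377.0, 284.0], [314.0, 191.0]] scene [[269.0, 256.0], [364.0, 264.0], [269.0, 241.0], [366.0, 249.0], [270.0, 225.0], [367.0, 233.0]]
hinge [[511.  77.  48.]]
pivot [[599. -59.  65.]]
press [[554.   9.  48.]]
up [[599. -59. 155.]]
lock [[561.  -1. 122.]]
bucket [711.  68.  82.]
tubeA [729. -41.  82.]
tubeB [ 515. -172.   82.]
foot [461. 154.  30.]
```

View pics/chk.png

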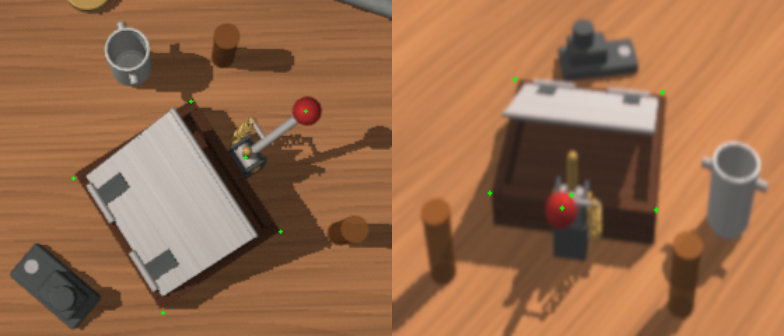

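The green fit points lie within a few pixels of the curb. The flap's free edge is at top (327,189)/(384,279) and scene (272,242)/(369,250), which means an angle of about 0.5 rad. I refit with better corners, then plan the approach.

```bash
cat > plan.py <<'E'
from fit import *
t=eyes.capture("top");s=eyes.capture("scene");kt,_=red(t);ks,_=red(s)
cor=np.array([[254.5,237],[334.5,182.5],[400.5,276],[317,328.5]]);ft=np.array([[383.6,279],[327,188.6]]);fs=np.array([[272,241.6],[369,249.6]])
loc=np.array([[90,80,45],[90,-80,45],[-90,-80,45],[-90,80,45]],float)
E=lambda p:[flap(p[3],x,135) for x in(-80,80)]
f=lambda p:np.r_[(proj(t,W(p,loc))-cor).ravel(),2*(proj(t,W(p,knob(0)))-kt).ravel(),2*(proj(s,W(p,knob(0)))-ks).ravel(),(proj(t,W(p,E(p)))-ft).ravel(),(proj(s,W(p,E(p)))-fs).ravel()]
r=least_squares(f,[549,18,.57,.5],loss="soft_l1");p=r.x;print(p,f(p).round(1));np.save("p.npy",p)
for n,L in dict(hinge=[0,70,48],press=flap(p[3],0,80),press0=[0,-10,48],knob=knob(0),up=knob(.87),lock=knob(1.75)).items():print(n,W(p,L).round())
q=telemetry.sense()["ee_rot"]
from scipy.spatial.transform import Rotation as Ro
print(Ro.from_quat(q,scalar_first=True).as_matrix().round(3), "well y",W(p,[0,1,0])-W(p,[0,0,0]))
E
python3 plan.py
```

```text
[5.49090717e+02 1.73305090e+01 5.66051997e-01 4.98145143e-01] [-1.8 -0.4  2.1 -0.9  0.2 -0.9 -1.5  4.  -0.3  1.4  0.7  2.   1.4 -0.3
 -3.6 -0.3 -3.4 -0.2 -3.6  0.1]
hinge [[512.  76.  48.]]
press [[549.  17.  86.]]
press0 [[554.   9.  48.]]
knob [[ 635. -118.  123.]]
up [[598. -60. 155.]]
lock [[561.  -2. 122.]]
[[ 0.934  0.357 -0.   ]
 [ 0.357 -0.934 -0.   ]
 [-0.     0.    -1.   ]] well y [[-0.53630402  0.84402488  0.        ]]
```

drive_tool --series "0.3 -0.19 0 0 0 -0.1 0.5; 0.6 -0.38 0 0 0 -0.2 0; 0.9 -0.57 0 0 0 -0.35 0; 1 -0.635 0 0 0 -0.4 0; 1 -0.635 0 0 0 -0.4 0" --newtons 60

```text
time_s: 1.8
eef_pos: [273.0, -375.6, 231.6]
ee_rot: [0.0, 0.96, 0.28, 0.0]
force: [-0.7, 0.5, 0.6]
grip_width: 0.142
```

drive_tool --series "0.35 -0.13 0 0 0 0 0; 0.7 -0.27 0 0 0 0 0; 1 -0.39 0 0 0 0 0; 1 -0.39 0 0 0 0 0"

```text
time_s: 2.2
eef_pos: [350.4, -270.1, 231.7]
ee_rot: [0.0, 0.96, 0.281, 0.0]
force: [0.1, -0.6, 0.2]
grip_width: 0.002
```

drive_tool --series "0.35 -0.13 0 0 0 0 0; 0.7 -0.27 0 0 0 0 0; 1 -0.39 0 0 0 0 0; 1 -0.39 0 0 0 0 0"

```text
time_s: 2.6
eef_pos: [427.7, -164.7, 231.7]
ee_rot: [0.0, 0.959, 0.282, 0.0]
force: [-0.5, 0.5, -0.2]
grip_width: 0.0
```

drive_tool --series "0.35 -0.13 0 0 0 0 0; 0.7 -0.27 0 0 0 0 0; 1 -0.39 0 0 0 0 0; 1 -0.39 0 0 0 0 0; 1 -0.39 0 0 0 0 0"

```text
time_s: 3.1
eef_pos: [503.4, -62.0, 231.3]
ee_rot: [0.0, 0.96, 0.282, 0.0]
force: [0.3, -0.1, -0.2]
grip_width: 0.002
```

```bash
cat > where.py <<'E'
from fit import *
from scipy.spatial.transform import Rotation as Ro
p=np.load("p.npy");s=telemetry.sense();e=s["eef_pos"];a=p[2]
d=e-[p[0],p[1],0];print("t",s["time_s"],"local",np.round([np.cos(a)*d[0]+np.sin(a)*d[1],-np.sin(a)*d[0]+np.cos(a)*d[1],d[2]],1),"world",e.round(1),"F",s["force"].round(1),"grip",round(s["grip_width"],3))
M=Ro.from_quat(s["ee_rot"],scalar_first=True).as_matrix();print("tool y vs well -y deg",np.degrees(np.arctan2(M[1,1],M[0,1])-a+np.pi/2).round(1),"tilt",M[:,2].round(3))
E
python3 where.py
```

```text
t 3.1 local [-81.1 -42.4 231.3] world [503.4 -62.  231.3] F [ 0.3 -0.1 -0.2] grip 0.002
tool y vs well -y deg 0.3 tilt [ 0.    -0.001 -1.   ]
```

drive_tool --series "0.3 -0.15 0.1 0 0 0 0; 0.675 -0.31 0.3 0 0 0 0; 0.675 -0.31 0.6 0 0 0 0; 0.675 -0.31 0.9 0 0 0 0; 0.675 -0.31 0.9 0 0 0 0; 0.675 -0.31 0.9 0 0 0 0"

```text
time_s: 3.7
eef_pos: [551.8, 11.2, 124.3]
ee_rot: [0.001, 0.96, 0.28, 0.0]
force: [0.8, -0.5, 0.6]
grip_width: 0.002
```

```bash
python3 where.py; python3 - <<'E'
from h import *
c=eyes.capture("scene");cv2.imwrite("pics/s1.png",cv2.resize(c["frame"][130:350,180:470],None,fx=2,fy=2)[:,:,::-1])
E
```

```text
t 3.7 local [ -1.   -6.6 124.3] world [551.8  11.2 124.3] F [ 0.8 -0.5  0.6] grip 0.002
tool y vs well -y deg 0.1 tilt [ 0.001 -0.001 -1.   ]
```

View pics/s1.png

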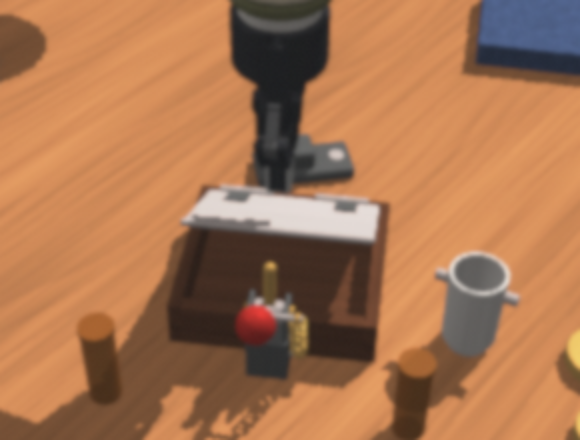

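The picture shows the closed fingertips at (280,190) above the flap, clear of the lever. Now I press down in small steps.

drive_tool --series "0 0 0.1 0 0 0 0; 0 0 0.2 0 0 0 0; 0 0 0.3 0 0 0 0; 0 0 0.38 0 0 0 0; 0 0 0.46 0 0 0 0; 0 0 0.53 0 0 0 0; 0 0 0.57 0 0 0 0; 0 0 0.6 0 0 0 0; 0 0 0.62 0 0 0 0; 0 0 0.63 0 0 0 0; 0 0 0.63 0 0 0 0"

```text
time_s: 4.85
eef_pos: [552.4, 11.4, 49.5]
ee_rot: [0.001, 0.96, 0.281, 0.001]
force: [0.5, -0.2, 0.0]
grip_width: -0.002
```

```bash
python3 where.py
```

```text
t 4.85 local [-0.4 -6.8 49.5] world [552.4  11.4  49.5] F [ 0.5 -0.2  0. ] grip -0.002
tool y vs well -y deg 0.2 tilt [ 0.003 -0.001 -1.   ]
```

drive_tool --series "0 0 0.01 0 0 0 0; 0 0 0.02 0 0 0 0; 0 0 0.03 0 0 0 0; 0 0 0.04 0 0 0 0; 0 0 0.04 0 0 0 0; 0 0 0.04 0 0 0 0; 0 0 0.04 0 0 0 0"

```text
time_s: 5.55
eef_pos: [552.6, 11.4, 47.7]
ee_rot: [0.001, 0.96, 0.281, 0.001]
force: [-12.3, -1.0, 33.4]
grip_width: -0.002
```

```bash
python3 where.py; python3 - <<'E'
from h import *
c=eyes.capture("scene");cv2.imwrite("pics/s2.png",cv2.resize(c["frame"][130:350,180:470],None,fx=2,fy=2)[:,:,::-1])
E
```

```text
t 5.55 local [-0.2 -6.9 47.7] world [552.6  11.4  47.7] F [-12.3  -1.   33.4] grip -0.002
tool y vs well -y deg 0.2 tilt [ 0.004 -0.002 -1.   ]
```

View pics/s2.png

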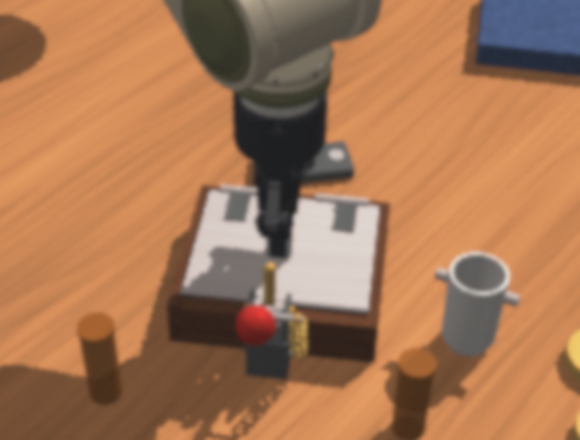

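The flap lies flat with 33 N on it, at z = 47.7. I lift off and go round behind the knob, passing over the lever.

drive_tool --series "0 0 -0.1 0 0 0 0; 0 0 -0.4 0 0 0 0; 0 0 -0.8 0 0 0 0; 0 0 -1 0 0 0 0; 0 0 -1 0 0 0 0"

```text
time_s: 6.1
eef_pos: [553.3, 11.8, 170.9]
ee_rot: [0.002, 0.96, 0.281, 0.004]
force: [0.0, 0.8, -0.3]
grip_width: 0.001
```

drive_tool --series "0 0.1 -0.2 0 0 0 0; 0 0.4 -0.2 0 0 0 0; 0 0.7 -0.2 0 0 0 0; 0 1 -0.2 0 0 0 0; 0 1 -0.2 0 0 0 0"

```text
time_s: 6.6
eef_pos: [618.3, -92.3, 193.3]
ee_rot: [0.002, 0.96, 0.279, 0.003]
force: [0.1, 1.3, -0.1]
grip_width: 0.001
```

drive_tool --series "0 0.3 0 0 0 0 0; 0 0.6 0 0 0 0 0; 0 0.78 0 0 0 0 0; 0 0.78 0 0 0 0 0; 0 0.78 0 0 0 0 0"

```text
time_s: 7.1
eef_pos: [668.0, -170.4, 192.3]
ee_rot: [0.001, 0.96, 0.279, 0.002]
force: [-0.0, 1.3, 0.0]
grip_width: 0.001
```

```bash
python3 where.py; python3 - <<'E'
from fit import *
c=eyes.capture("top");p=np.load("p.npy");k,_=red(c);w=atz(c,k,123);a=p[2];d=w-[p[0],p[1],0];print("knob local",np.cos(a)*d[0]+np.sin(a)*d[1],-np.sin(a)*d[0]+np.cos(a)*d[1])
cv2.imwrite("pics/t3.png",cv2.resize(c["frame"][100:350,200:500],None,fx=2,fy=2)[:,:,::-1])
E
```

```text
t 7.1 local [  -0.3 -222.3  192.3] world [ 668.  -170.4  192.3] F [-0.   1.3  0. ] grip 0.001
tool y vs well -y deg 0.0 tilt [ 0.004 -0.    -1.   ]
knob local 0.47226902292332795 -157.89105352974826
```

View pics/t3.png

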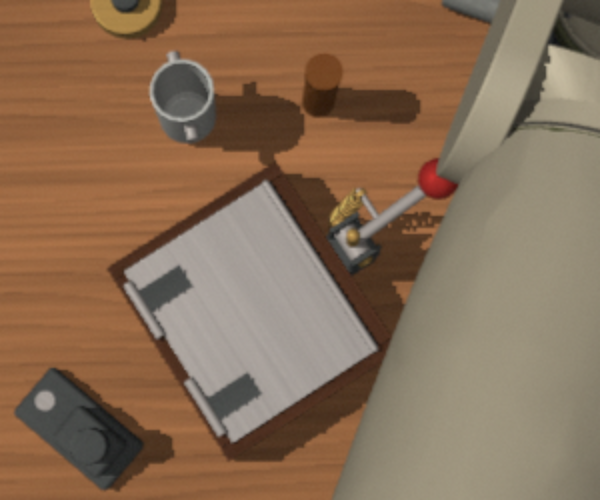

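The flap lies flat, the knob is at (437,178) and still unlocked, and the tool is behind it. I lower the tool and push.

drive_tool --series "0 0 0.3 0 0 0 0; 0 0 0.6 0 0 0 0; 0 0 0.67 0 0 0 0; 0 0 0.67 0 0 0 0; 0 0 0.67 0 0 0 0"

```text
time_s: 7.65
eef_pos: [669.2, -169.9, 114.7]
ee_rot: [0.002, 0.96, 0.28, 0.003]
force: [0.6, -0.3, 0.7]
grip_width: -0.002
```

drive_tool --series "0 -0.1 0 0 0 0 0; 0 -0.2 0 0 0 0 0; 0 -0.28 0 0 0 0 0; 0 -0.34 0 0 0 0 0; 0 -0.4 0 0 0 0 0; 0 -0.46 -0.02 0 0 0 0; 0 -0.5 -0.03 0 0 0 0; 0 -0.5 -0.03 0 0 0 0"

```text
time_s: 8.45
eef_pos: [644.7, -129.3, 130.3]
ee_rot: [0.017, 0.96, 0.279, 0.015]
force: [15.6, -35.5, 34.0]
grip_width: 0.0
```

```bash
python3 where.py; python3 - <<'E'
from h import *
c=eyes.capture("scene");cv2.imwrite("pics/s4.png",cv2.resize(c["frame"][130:350,180:470],None,fx=2,fy=2)[:,:,::-1])
E
```

```text
t 8.45 local [   2.1 -175.1  130.3] world [ 644.7 -129.3  130.3] F [ 15.6 -35.5  34. ] grip 0.0
tool y vs well -y deg -0.1 tilt [ 0.038 -0.024 -0.999]
```

View pics/s4.png

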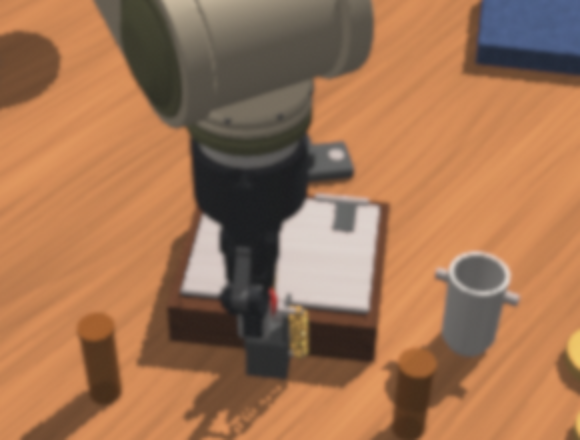

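The fingers are on the knob and the lever has begun to move; the red shows at (272,298). Friction drags the tips up with the knob, so I follow the knob's arc instead of going level.

drive_tool --series "0 -0.04 -0.04 0.02 0 0 0; 0 -0.09 -0.07 0.04 0 0 0; 0 -0.14 -0.1 0.06 0 0 0; 0 -0.18 -0.12 0.09 0 0 0; 0 -0.18 -0.12 0.09 0 0 0"

```text
time_s: 9.0
eef_pos: [632.3, -109.9, 143.5]
ee_rot: [-0.005, 0.96, 0.279, 0.008]
force: [0.9, 0.7, 0.1]
grip_width: -0.002
```

```bash
python3 where.py; python3 - <<'E'
from h import *
c=eyes.capture("scene");cv2.imwrite("pics/s5.png",cv2.resize(c["frame"][200:340,220:400],None,fx=4,fy=4)[:,:,::-1])
E
```

```text
t 9.0 local [   2.  -152.1  143.5] world [ 632.3 -109.9  143.5] F [0.9 0.7 0.1] grip -0.002
tool y vs well -y deg 0.0 tilt [ 0.012  0.015 -1.   ]
```

View pics/s5.png

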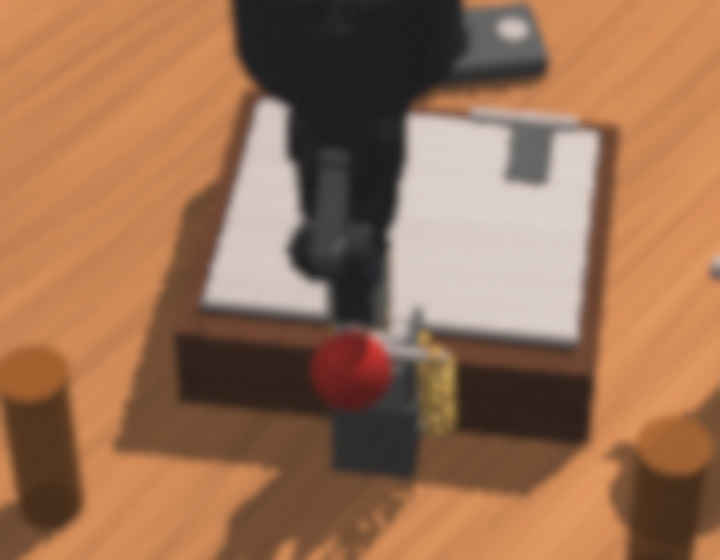

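The fingers have slipped over the knob: it is back at (350,370) in the crop with the lever unlocked. Nothing else moved. I back off behind it, start lower, and follow the arc in one continuous call.

drive_tool --series "0 0 -0.25 0 0 0 0; 0 0.2 -0.3 0 -0.02 0 0; -0.02 0.48 -0.3 0 -0.04 0 0; -0.02 0.48 -0.3 0 -0.04 0 0; -0.02 0.48 -0.1 0 -0.04 0 0; -0.02 0.48 0.2 0 -0.04 0 0; -0.02 0.48 0.38 0 -0.04 0 0; -0.02 0.48 0.39 0 -0.04 0 0; -0.02 0.48 0.39 0 -0.04 0 0"

```text
time_s: 9.95
eef_pos: [662.0, -159.2, 96.4]
ee_rot: [-0.002, 0.96, 0.279, -0.002]
force: [-0.5, -1.0, 0.5]
grip_width: 0.003
```

```bash
python3 where.py
```

```text
t 9.95 local [   0.6 -209.5   96.4] world [ 662.  -159.2   96.4] F [-0.5 -1.   0.5] grip 0.003
tool y vs well -y deg 0.0 tilt [-0.004  0.004 -1.   ]
```

drive_tool --series "0 -0.08 0 0 0 0 0; 0 -0.16 0 0 0 0 0; 0 -0.21 -0.05 0 0 0 0; 0 -0.26 -0.1 0 0 0 0; 0 -0.33 -0.14 0 0 0 0; 0 -0.4 -0.18 0 0 0 0; 0 -0.47 -0.21 0 0 0 0; 0 -0.54 -0.24 0 0 0 0; 0 -0.61 -0.25 0 0 0 0; 0 -0.68 -0.26 0 0 0 0; 0 -0.74 -0.27 0 0 0 0; 0 -0.8 -0.27 0 0 0 0; 0 -0.86 -0.26 0 0 0 0; 0 -0.92 -0.25 0 0 0 0; 0 -0.97 -0.25 0 0 0 0; 0 -1 -0.25 0 0 0 0; 0 -1 -0.25 0 0 0 0"

```text
time_s: 11.65
eef_pos: [597.5, -57.6, 127.1]
ee_rot: [-0.003, 0.96, 0.28, -0.002]
force: [0.4, 1.0, -0.8]
grip_width: -0.002
```

```bash
python3 where.py; python3 - <<'E'
from h import *
c=eyes.capture("scene");cv2.imwrite("pics/s6.png",cv2.resize(c["frame"][180:340,220:450],None,fx=3,fy=3)[:,:,::-1])
E
```

```text
t 11.65 local [  0.7 -89.2 127.1] world [597.5 -57.6 127.1] F [ 0.4  1.  -0.8] grip -0.002
tool y vs well -y deg 0.0 tilt [-0.005  0.004 -1.   ]
```

View pics/s6.png

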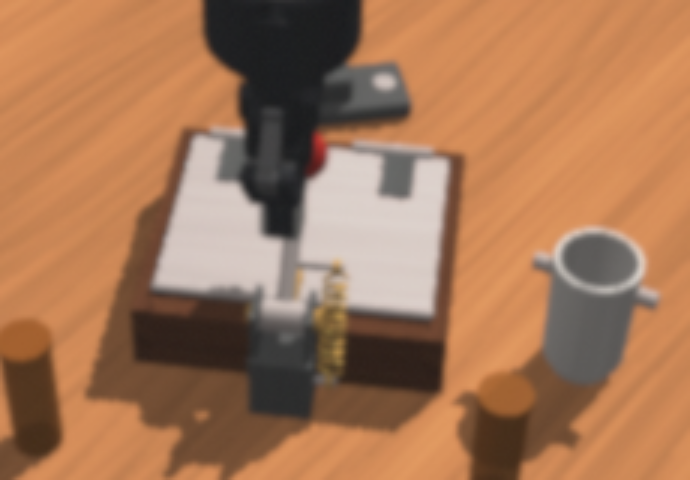

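The lever has snapped over: the knob shows at (318,155), above the flap. I back off and go up, then measure the lever angle.

drive_tool --series "0 0.2 -0.1 0 0 0 0; 0 0.5 -0.3 0 0 0 0; 0 0.8 -0.7 0 0 0 0; 0 1 -1 0 0 0 0; 0 1 -1 0 0 0 0; 0 1 -1 0 0 0 0"

```text
time_s: 12.3
eef_pos: [662.9, -160.6, 246.7]
ee_rot: [-0.002, 0.96, 0.279, -0.001]
force: [-0.2, 0.7, -0.8]
grip_width: -0.004
```

drive_tool --series "-0.3 0.3 -0.2 0 0 0 0; -0.6 0.6 -0.3 0 0 0 0; -1 0.8 -0.3 0 0 0 0; -1 0.8 -0.3 0 0 0 0; -1 0.8 -0.3 0 0 0 0"

```text
time_s: 12.8
eef_pos: [612.0, -307.0, 280.9]
ee_rot: [-0.003, 0.961, 0.278, -0.002]
force: [0.6, 1.1, -1.1]
grip_width: 0.002
```

```bash
python3 where.py; python3 - <<'E'
from fit import *
p=np.load("p.npy");s=eyes.capture("scene");t=eyes.capture("top")
for n,c in(("scene",s),("top",t)):
    try: print(n,"red",red(c))
    except Exception as e: print(n,e)
    print([(L,proj(c,W(p,knob(L))).round(1).tolist()) for L in(1.55,1.68,1.75)])
    for o in("bucket","tube_a","foot"): print(o,[(np.round(d["rect"]).astype(int).tolist(),round(d["confidence"],2)) for d in nets.spot_in(o,c)][:3])
cv2.imwrite("pics/end.png",np.hstack([cv2.resize(t["frame"],(400,300)),cv2.resize(s["frame"][170:350,200:450],(416,300))])[:,:800,::-1])
E
```

```text
t 12.8 local [-120.8 -307.4  280.9] world [ 612.  -307.   280.9] F [ 0.6  1.1 -1.1] grip 0.002
tool y vs well -y deg -0.2 tilt [-0.005  0.005 -1.   ]
scene red (array([320.26351351, 228.99324324]), array([314, 222,  14,  14, 148], dtype=int32))
[(1.55, [[317.7, 230.0]]), (1.68, [[318.3, 230.2]]), (1.75, [[318.6, 230.6]])]
bucket [([395, 256, 438, 308], 0.97)]
tube_a [([376, 304, 399, 351], 0.82), ([217, 285, 240, 330], 0.75), ([308, 191, 358, 223], 0.31)]
foot [([305, 193, 358, 222], 0.87)]
top red (array([337.94094488, 240.08661417]), array([330, 231,  17,  19, 254], dtype=int32))
[(1.55, [[346.9, 236.0]]), (1.68, [[341.7, 240.0]]), (1.75, [[339.2, 242.0]])]
bucket [([273, 124, 310, 172], 0.72)]
tube_a [([352, 125, 368, 159], 0.74), ([433, 265, 464, 286], 0.71)]
foot [([210, 287, 271, 344], 0.62)]
```

View pics/end.png

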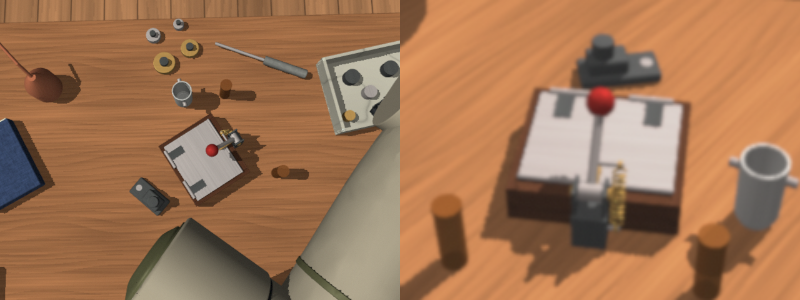

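The lever is locked: in the top view the knob is at (337.9,240.1), against (339.2,242.0) predicted for 1.75 rad. The flap is flat, the bystanders are unmoved and the arm is clear, so I hand in.

```bash
python3 -c "
from rig import ctrl;print(ctrl.finish_job())"
```

```text
the job is handed in; nothing more can be done
None
```

The flap is pressed flat and the lever is locked. I handed the job in at about 13 s of the 43 s allowed, and the hand-in reports no verdict.

- **Flap:** I pressed it flat with the closed fingertips, with a vertical force of about 33 N at the end. The wrist reading then also showed about 12 N sideways.
- **Lever:** the first push failed. The fingertips rode up over the knob, with about 35 N sideways and 34 N up at the wrist, and the lever sprang back to unlocked. For the second push I started lower and followed the knob's arc, and the lever snapped over.

**Last checks:**
- **Lock:** in the top view the knob is within about 2.5 px of where it should be at 1.75 rad. The scene view agrees to about 2 px but hardly tells these angles apart.
- **Flap:** it looks flat in both views; I did not measure its angle at the end.
- **Bucket, tubes and foot:** the network boxes match the starting ones to within about 5 px and all look upright, so I take them as unmoved.
- **Arm:** it stands clear, about 280 mm above the bench, with wrist force near zero.

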